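# Stow the kahk mould in its lidded tin

### The arm

A 6-joint arm with a two-finger parallel gripper is mounted at the origin on the work surface. World frame = base frame: x ahead of the robot, y to its left, z up, the work surface at z = 0. Lengths are in m, angles in rad, forces in N, time in s.
With the tool pointing down it reaches from about 0.35 to 0.975 m from the base axis. Payload 7.1 kg.
Tool frame: the origin (TCP) lies midway between the tips of the shut fingers; the grasp point (between the pads) lies 19 mm behind it; z points along the fingers, x is the direction in which the jaws open and shut, and the axes are right-handed (so a half turn about z gives the same grasp; the last joint's range is limited). The gripper opens to 88 mm and grips with 3 to 60 N. Pads are 20 mm wide; open, the fingers measure 115 mm over their backs; the gripper's body (75 mm by 178 mm) begins 61 mm behind the grasp point.
Start: joints at [1.206, 0.423, 1.63, -0, 1.089, -0.019], TCP at [0.212, 0.588, 0.223] pointing down, gripper open.
Joint ranges: [-3, 3], [-0.9, 2.11], [0.09, 2.58], [-1.31, 4.45], [0.11, 2.69], [-2.54, 2.54]. Speed limits (rad/s): [2.39, 2.39, 3.01, 3.14, 3.14, 3.14].

### API

Orientations are given as a unit quaternion [w, x, y, z].
In Python, from station import move_pose, movel, movej, command_gripper, wait, inverse_kinematics, read_camera, camera_info, MotionError, job_done, get_time, get_joint_pos, get_qvel, get_effort, get_tcp_pos, get_ee_rot, get_ft_force, get_ft_torque, get_grip_width gives the robot as it stands. Calls block until the motion is done:
- move_pose(position, orientation): joint-space move of the TCP to a pose.
- movel(position, frame=None, v=0.15, until_force=None): straight line of the TCP; frame=None keeps the orientation; v is the mean speed in m/s. With until_force (N) it stops when the force on the tool has changed by that much, and returns True; else False.
- movej(angles): joint-space move.
- command_gripper(opening): opening from 0.0 (shut) to 1.0 (fully open); the grip force is fixed at half the most; returns when the fingers have stopped.
- wait(seconds).
- inverse_kinematics(position, orientation): joint angles nearest the present ones, or None.
- read_camera(name): name is "scene" or "top"; returns the picture (480x640x3 uint8, red, green, blue); there is no depth.
- camera_info(name): a dict with "intrinsics" (3x3 intrinsics, pixels), "dist" ([k1, k2, p1, p2, k3] as OpenCV has them; the pictures are not rectified), "T" (4x4, takes a point from camera to world coordinates). Camera axes: x right, y up, looking along -z (the intrinsics and any distortion apply to the point x, -y, -z); pixel columns grow to the right and rows downward; lengths in m; the calibration is good to about 2 mm. A picture is of the moment at which its call begins. camera_info takes no time and is no camera call.
A pose or a line that the arm cannot do raises MotionError and nothing moves.
- job_done(): hands the job in, once; it reports no verdict.
Readings, each from a call of its own:
- get_time(): time.
- get_joint_pos(): joint angles.
- get_qvel(): joint speeds.
- get_effort(): joint torques, N m.
- get_tcp_pos(): TCP position.
- get_ee_rot(): TCP orientation.
- get_ft_force(): force on the tool from outside, world axes, zero at the start.
- get_ft_torque(): the same for the moment, N m.
- get_grip_width(): opening from 0.0 (shut) to 1.0 (fully open).
Only numpy, scipy, OpenCV 4.12 (cv2) and the standard library are available. Lean on these libraries where they do the work, as an engineer would, in place of code of your own. Each camera call takes 0.05 s, during which the arm holds its last target.

### The job

Put the pale kahk mould away in the open aluminium tin. First swing the milk pan's handle away from over the tin, round towards the robot, until it points roughly straight at the robot's side of the tray; then hook the mould's thin tongue under the lip inside the tin's left end (seen from the robot) while its other end is still raised, swing that end down until the mould lies flat on the tin's floor, and shut the tin's hinged lid fully. Do not move or tip the vase, the sugar dispenser or the tongs.

Things in the scene. Friction and masses are not known exactly. Their poses are not given: they have to be found in the camera images.
- tray: Fixed rectangular clear glass tray, 340 (x) x 700 (y) x 14 mm, floor 5 mm thick, brass trim round its low rim. Origin under its centre on the table top. The tin, trivet with pan, mould, tongs, vase and dispenser all stand on its floor, 5 mm above the table.
- tin: Fixed silver aluminium tin, 92 (x) x 174 (y) x 50 mm high outside, walls and floor 4 mm thick, so 84 x 166 mm inside. Origin under its centre; its z is up, its +y points to its left end (seen from the robot), where the lip is inside; its +x side, away from the robot, carries the lid's hinge. The open lid leans back over the +x side.
- tin_lip (a point): Middle of the lower free edge of the lip in the tin, at (0, +67, +20) mm in the tin's frame, axes as the tin's. The lip is a fixed shelf right across the +y end wall's inside, 16 mm deep, 4 mm thick, its underside 16 mm above the tin's inner floor. It leaves 150 mm of open length, so the 160 mm mould can not go in level.
- lid (a joint): Angle of the tin's lid in rad: 0 = shut on the rim, grows as it opens, about 2.0 = leaning back beyond upright. A stiff friction hinge (0.065 N m) keeps the lid at any angle; it starts between 1.85 and 2.05.
- lid_hinge (a point): Middle of the lid's hinge line, at (+46, 0, +50.5) mm in the tin's frame. Turns with the lid: y is the hinge line (the tin's y), -x runs across the lid to its free edge. The lid is a plate 92 mm from hinge to edge, 174 mm long, 5 mm thick; a tab 44 mm long at the middle of the edge reaches 104 mm; two flat steps, 4 mm in all, on the outer face. Push its back over and down to shut it.
- lid_edge (a point): Middle of the free edge of the lid's tab, on its outer face, 104 mm from the hinge. Turns with the lid.
- pan (a joint): Angle of the milk pan on its trivet in rad: 0 = handle along the trivet's +y (over the tin's right end), growing counter-clockwise seen from above as the handle turns to the robot; 1.57 = handle along the trivet's -x, to the robot's side of the tray. Stop at 1.9; starts at 0.12 to 0.45. Friction 0.06 N m: it stays where it is left.
- pan_axis (a point): Point on the pan's upright turning axis, at the height of the middle of its handle (about 74 mm above the table). The pan is steel, 88 mm across and 62 mm high, on a fixed round wooden trivet 104 mm across and 10 mm high to the right of the tin. The point turns with the pan: its +y axis runs along the handle.
- pan_handle (a point): Point in the middle of the handle's section, 105 mm from the pan's axis. The handle is a straight level dark wooden bar 14 mm wide and 12 mm high, from the pan's wall to 150 mm from the axis. Turns with the pan, +y along the handle.
- mould: Loose pale silicone kahk mould, 160 mm long (x), 70 wide (y), about 160 g. Origin: middle of the underside; z up, +x to the tongue. Slab 138 x 70 x 12 mm from x = -80 to +58 with two rosettes; from +58 to +80 a tongue 56 wide, 6 thick, flush with the underside. An upright fin stands across the slab at x = -10: 14 mm thick (x), 50 wide (y), top 37 mm above the underside. It fits under the shut lid.
- mould_tip (a point): Middle of the lower edge of the tongue's end, at (+80, 0, 0) mm in the mould's frame, axes as the mould's.
- mould_grip (a point): Point in the fin, at (-10, 0, +25) mm in the mould's frame, axes as the mould's; pinch the fin here across its 14 mm thickness (the mould's x).
- tong: Loose white plastic serving tongs lying flat, about 200 x 55 x 12 mm, origin near their middle on the underside, +x towards the tips. To be left alone; it and the mould may have changed places.
- vase: Loose white ceramic vase, 72 mm across, 125 mm high, origin under its centre. To be left alone.
- dispenser: Loose glass sugar dispenser with a steel cap and a lever on top, 64 mm across, about 136 mm high, origin under its centre. To be left alone.
Things that resemble listed ones, but are neither listed nor needed, are in the scene too. Leave any red look-alike of the mould alone.

How it is judged:
On the way, in this order (a step that is already met when the one before it is completed fails the run):
1. the pan's handle is swung clear of the tin, towards the robot (value of joint pan above 1.2 rad), for 0.1 s.
2. the tongue's end is under the lip by 3 mm or more while the mould's other end is still raised (mould tilted over 0.12 rad) (y of mould_tip in the frame of tin_lip between 0.003 and 0.025 m and z of mould_tip in the frame of tin_lip between -0.025 and -0.002 m and angle between mould's own z axis and vertical above 0.12 rad), for 0.1 s.
3. the mould lies flat on the tin's floor with its tongue under the lip (y of mould_tip in the frame of tin_lip above 0.006 m and z of mould_tip in the frame of tin_lip below -0.01 m and angle between mould's own z axis and vertical below 0.05 rad and angle between the x axis of mould and the y axis of tin, either way round below 0.12 rad), for 0.2 s.
4. the lid is shut (value of joint lid below 0.05 rad), for 0.2 s.
At the end, for the whole second after the job is handed in: The pan's handle stays turned towards the robot (joint over 1.2 rad); the mould lies at rest in the tin within 0.05 rad of level and 0.12 rad of the tin's length, the tongue's end at least 6 mm under the lip and at least 10 mm below the lip's underside; the lid is within 0.05 rad of shut (all of step 3 and value of joint pan above 1.2 rad and value of joint lid below 0.05 rad and linear speed of mould below 0.02 m/s); the robot touches nothing.
It fails at once if the vase is moved more than 30 mm or tipped (distance of vase from where it was at the start of the episode above 0.03 m or angle between vase's own z axis and vertical above 0.4 rad).
It fails at once if the sugar dispenser is moved more than 30 mm or tipped (distance of dispenser from where it was at the start of the episode above 0.03 m or angle between dispenser's own z axis and vertical above 0.4 rad).
It fails at once if the pair of tongs is moved more than 30 mm or tipped (distance of tong from where it was at the start of the episode above 0.03 m or angle between tong's own z axis and vertical above 0.4 rad).
It also fails if it takes over 61 s, if anything falls off the work surface, if the arm or the gripper's body presses on something with over 40 N, if the wrist force passes 120 N, or if a joint passes its speed limit or range.

## Working session

There is one attempt and no reset: what is moved stays moved. The work goes in short steps, each a Python script; the robot and the scene stay as the last script left them, time stands still between calls to the robot, and variables do not carry over. Pictures are saved under pics/ and viewed, and the job is handed in when it is done.

```bash
ls; mkdir -p pics; python3 - <<'E'
from station import *
import cv2,numpy as np
for n in("scene","top"):
    im=read_camera(n); cv2.imwrite(f"pics/{n}0.png",im[:,:,::-1]); i=camera_info(n); print(n,np.round(i["intrinsics"],1).tolist(),i["dist"],np.round(i["T"],3).tolist())
print(get_time(),get_tcp_pos(),get_ee_rot())
E
```

```text
pics
scene [[624.9, 0.0, 308.3], [0.0, 624.9, 244.5], [0.0, 0.0, 1.0]] [-0.13757465  0.          0.          0.          0.        ] [[-0.315, -0.757, 0.572, 1.086], [0.949, -0.242, 0.203, 0.303], [-0.015, 0.607, 0.795, 0.968], [0.0, 0.0, 0.0, 1.0]]
top [[460.0, 0.0, 317.2], [0.0, 460.0, 238.3], [0.0, 0.0, 1.0]] [-0.0803571  0.         0.         0.         0.       ] [[-0.026, 0.985, -0.17, 0.247], [-1.0, -0.027, 0.001, 0.043], [-0.003, 0.17, 0.986, 1.051], [0.0, 0.0, 0.0, 1.0]]
0.1 [0.21165168 0.58755303 0.22198812] [ 3.75709668e-04  8.18219424e-01  5.74905664e-01 -5.57569966e-04]
```

View pics/scene0.png

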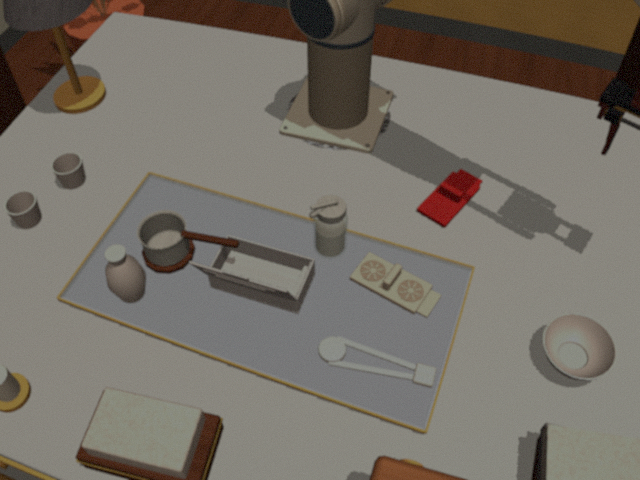

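View pics/top0.png

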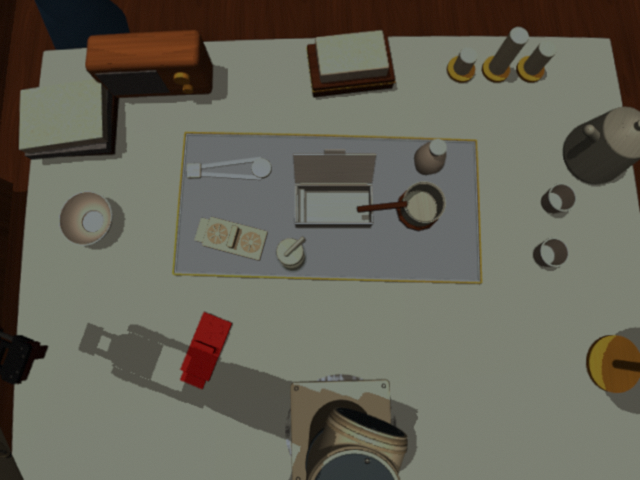

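Top view: the tin is at about (334,205) with its lid leaning up the image (+x). The pan is at (420,206) with its handle reaching to (360,209). The mould is at (231,239) with its tongue to the left, the tongs at (230,168), the dispenser at (291,252) and the vase at (432,155). I'll zoom in next.

```bash
python3 - <<'E'
import cv2
t=cv2.imread("pics/top0.png");s=cv2.imread("pics/scene0.png")
cv2.imwrite("pics/tz.png",cv2.resize(t[125:290,170:370],None,fx=4,fy=3.6,interpolation=cv2.INTER_CUBIC)[:600])
cv2.imwrite("pics/tz1.png",cv2.resize(t[130:280,280:480],None,fx=4,fy=4,interpolation=cv2.INTER_CUBIC))
cv2.imwrite("pics/tz2.png",cv2.resize(t[180:280,180:320],None,fx=5,fy=5,interpolation=cv2.INTER_CUBIC))
cv2.imwrite("pics/sz1.png",cv2.resize(s[190:310,130:330],None,fx=4,fy=4,interpolation=cv2.INTER_CUBIC))
cv2.imwrite("pics/sz2.png",cv2.resize(s[180:330,300:460],None,fx=4,fy=4,interpolation=cv2.INTER_CUBIC))
E
```

```text
(no output)
```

View pics/tz1.png

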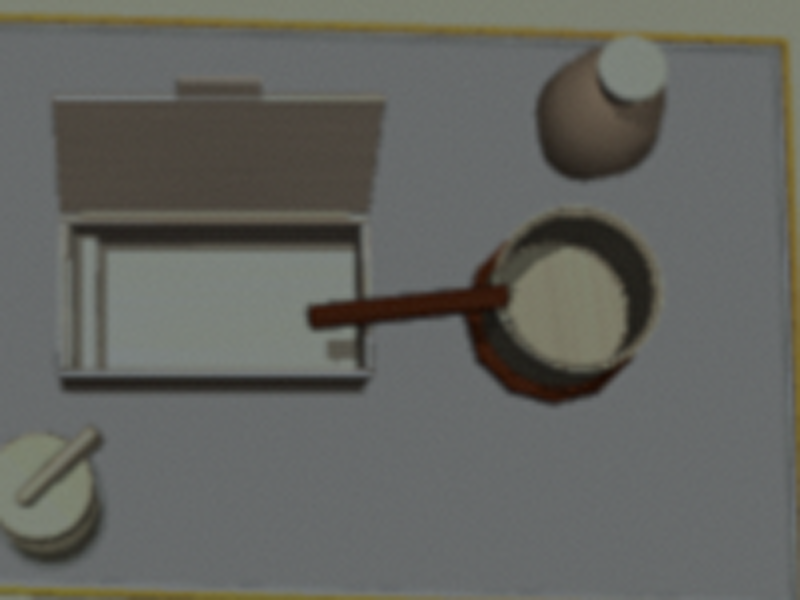

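View pics/tz2.png

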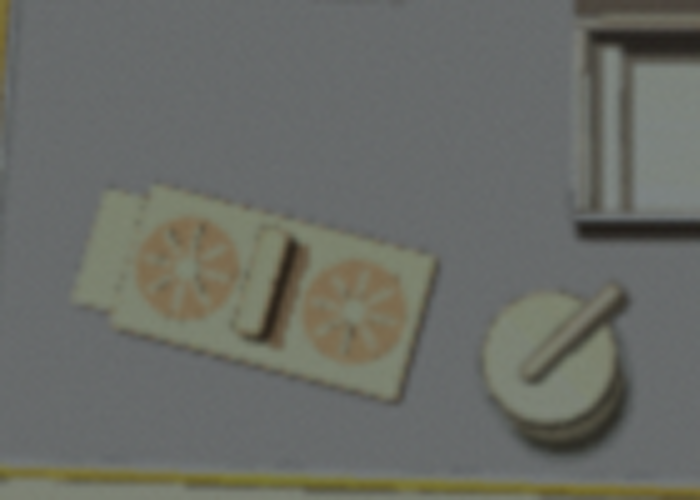

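View pics/sz1.png

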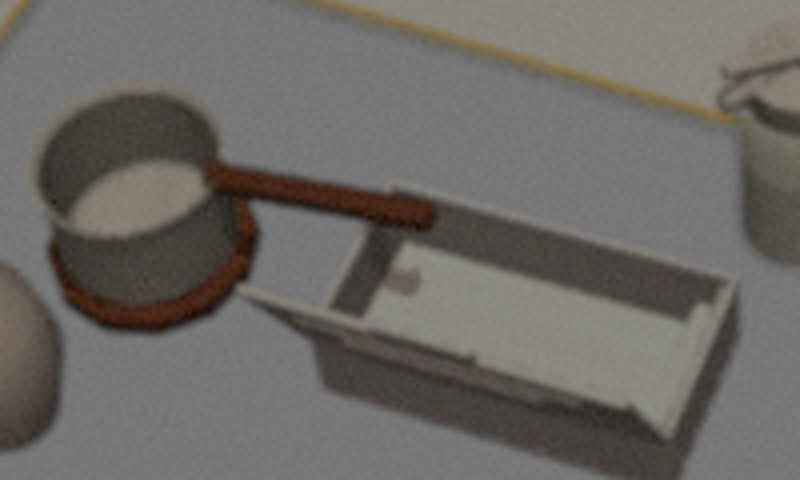

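View pics/sz2.png

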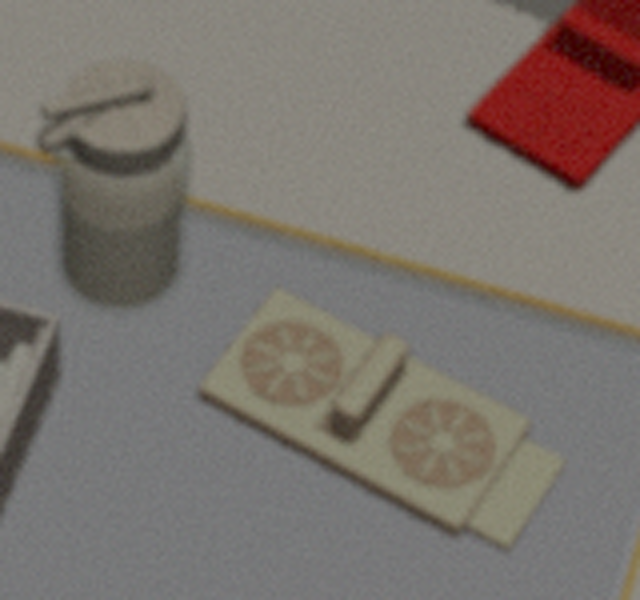

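```bash
cat > h.py <<'E'
from station import *
import cv2,numpy as np
CI={n:camera_info(n) for n in("scene","top")}
def ray(n,uv):
    c=CI[n]; p=cv2.undistortPoints(np.array(uv,float).reshape(-1,1,2),np.array(c["intrinsics"]),np.array(c["dist"])).reshape(-1,2)
    T=np.array(c["T"]); d=np.c_[p[:,0],-p[:,1],-np.ones(len(p))]@T[:3,:3].T
    return T[:3,3],d
def plane(n,uv,z):
    o,d=ray(n,uv); return o+d*((z-o[2])/d[:,2])[:,None]
def tri(a,b):
    o1,d1=ray("top",a);o2,d2=ray("scene",b);out=[];g=[]
    for x,y in zip(d1,d2):
        s=np.linalg.lstsq(np.c_[x,-y],o2-o1,rcond=None)[0]; p=o1+s[0]*x;q=o2+s[1]*y
        out.append((p+q)/2);g.append(np.linalg.norm(p-q))
    return np.array(out),np.array(g)
def quat(zaxis,xaxis):
    from scipy.spatial.transform import Rotation as R
    z=np.array(zaxis,float);z/=np.linalg.norm(z);x=np.array(xaxis,float);x-=z*(x@z);x/=np.linalg.norm(x)
    q=R.from_matrix(np.c_[x,np.cross(z,x),z]).as_quat();return np.array([q[3],*q[:3]])
def shot(n,name,box=None,k=4):
    im=read_camera(n)[:,:,::-1]
    if box: x0,y0,x1,y1=box; im=cv2.resize(im[y0:y1,x0:x1],None,fx=k,fy=k,interpolation=cv2.INTER_CUBIC)
    cv2.imwrite(f"pics/{name}.png",im)
E
python3 - <<'E'
from h import *
np.set_printoptions(precision=4,suppress=True)
f=lambda a,s,o:np.array(a)/s+np.array(o)+(0.5/s-.5)
T1=(4,(280,130));T2=(5,(180,180));S1=(4,(130,190));S2=(4,(300,180))
tin=f([(60,378),(372,375),(372,215),(62,215)],*T1)
print("tin rim top NL NR FR FL\n",plane("top",tin,.055))
p,g=tri(tin[[0,1]],f([(738,280),(395,187)],*S1));print("tri NL NR",p,g)
print("scene plane",plane("scene",f([(738,280),(395,187),(665,437)],*S1),.055))
mt=f([(438,260),(398,400),(113,327),(153,185),(105,190),(73,303)],*T2)
ms=f([(200,390),(280,290),(527,425),(458,528),(508,548),(562,462)],*S2)
p,g=tri(mt,ms);print("mould TF TN GN GF tipF tipN\n",p,g);print(plane("top",mt[:4],.017))
# fin top 
ft=f([(270,228),(290,236),(258,335),(237,328)],*T2)
fs=f([(340,405),(364,418),(409,348),(385,335)],*S2)
p,g=tri(ft[[0,2]],fs[[0,2]]);print("fin",p,g)
print(plane("top",ft,.042).mean(0),plane("scene",fs,.042).mean(0))
ht=f([(315,318),(505,296)],*T1);hs=f([(425,212),(215,175)],*S1)
p,g=tri(ht,hs);print("handle",p,g);print(plane("top",ht,.08),plane("scene",hs,.08))
lt=f([(53,98),(384,98),(220,82)],*T1);print("lid edges L R at z~.14, tab",plane("top",lt,.138))
print("pan bottom rim ctr",plane("top",f([(578,287)],*T1),.077))
print("vase top",plane("top",f([(632,70)],*T1),.13),"disp cap", plane("top",f([(45,485)],*T1),.13))
print(plane("top",f([(100,435),(25,500)],*T1),.141))
print("tray",plane("top",[(185,133),(475,139),(480,281),(176,274)],.014))
E
```

```text
tin rim top NL NR FR FL
 [[ 0.4519  0.0907  0.055 ]
 [ 0.4489 -0.0819  0.055 ]
 [ 0.5407 -0.0863  0.055 ]
 [ 0.5453  0.0879  0.055 ]]
tri NL NR [[ 0.4532  0.0905  0.049 ]
 [ 0.4502 -0.0818  0.0471]] [0.0009 0.0022]
scene plane [[ 0.4575  0.0915  0.055 ]
 [ 0.4554 -0.0774  0.055 ]
 [ 0.5467  0.0875  0.055 ]]
mould TF TN GN GF tipF tipN
 [[0.4451 0.1563 0.0108]
 [0.38   0.1759 0.013 ]
 [0.418  0.3059 0.011 ]
 [0.4837 0.2876 0.0142]
 [0.4834 0.3114 0.0083]
 [0.4304 0.3256 0.0073]] [0.     0.0022 0.0017 0.0014 0.0019 0.002 ]
[[0.4439 0.1556 0.017 ]
 [0.3798 0.1744 0.017 ]
 [0.4168 0.3052 0.017 ]
 [0.4829 0.2876 0.017 ]]
fin [[0.4559 0.2255 0.045 ]
 [0.4081 0.2402 0.0303]] [0.0049 0.009 ]
[0.4315 0.2311 0.042 ] [0.4348 0.234  0.042 ]
handle [[ 0.4777 -0.0503  0.0741]
 [ 0.487  -0.1536  0.0731]] [0.0009 0.0025]
[[ 0.4762 -0.0493  0.08  ]
 [ 0.4858 -0.1534  0.08  ]] [[ 0.4818 -0.0484  0.08  ]
 [ 0.4915 -0.1488  0.08  ]]
lid edges L R at z~.14, tab [[ 0.584   0.0877  0.138 ]
 [ 0.5795 -0.085   0.138 ]
 [ 0.5904  0.0003  0.138 ]]
pan bottom rim ctr [[ 0.4906 -0.1945  0.077 ]]
vase top [[ 0.5952 -0.2189  0.13  ]] disp cap [[0.3814 0.0956 0.13  ]]
[[0.4045 0.0669 0.141 ]
 [0.3725 0.1051 0.141 ]]
tray [[ 0.6921  0.3536  0.014 ]
 [ 0.6581 -0.3447  0.014 ]
 [ 0.3173 -0.326   0.014 ]
 [ 0.352   0.3654  0.014 ]]
```

Both views agree to within a few mm. The triangulated heights come out about 5 mm low against the text's, so there is a small calibration bias. I'll plan the poses and check they are reachable.

```bash
python3 - <<'E'
from h import *
np.set_printoptions(precision=3,suppress=True)
p,u=pan_pose(.06,off=.037,r=.107); q=quat(-ez,-u)
move_pose(p+[0,0,.17],q); print(get_time(),get_tcp_pos())
command_gripper(0.0); print(get_time())
shot("top","a_top"); shot("scene","a_sc")
E
```

```text
2.7333 [ 0.523 -0.088  0.238]
4.075
```

View pics/a_top.png

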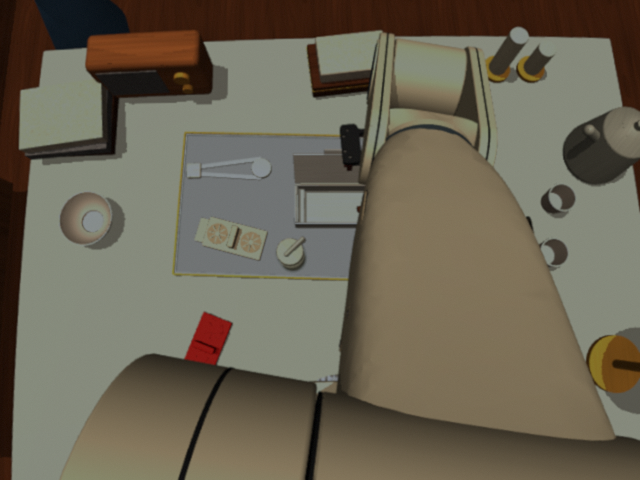

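View pics/a_sc.png

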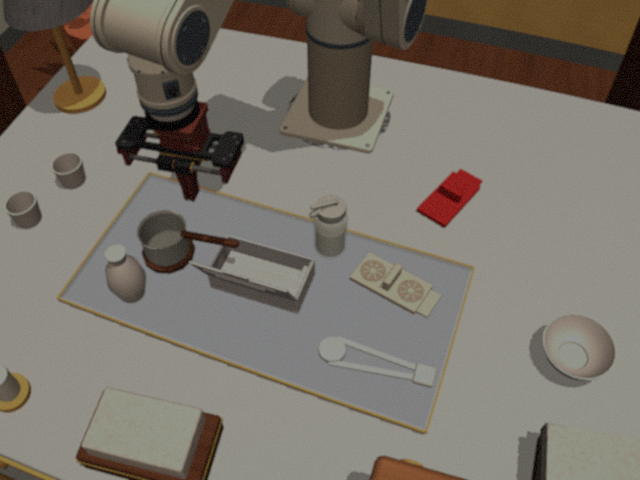

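The scene view shows the gripper body's long side lying along the jaw direction (y), as I assumed. The shut fingertip is at about (190,197), and the pan and tin are as before. Next I'll lower the fingers behind the handle and push.

```bash
python3 - <<'E'
from h import *
np.set_printoptions(precision=3,suppress=True)
print(plane("scene",[(190,198)],.238),get_tcp_pos())
p,u=pan_pose(.06,off=.037,r=.107)
print(movel(p,v=.2,until_force=10),get_tcp_pos(),get_time())
for phi in np.linspace(.1,1.5,8):
    p,u=pan_pose(phi,r=.107,off=.017)
    movel(p,quat(-ez,-u),v=.12); print(round(phi,2),get_time(),get_ft_force())
p,u=pan_pose(1.4,r=.107,off=.04); movel(p,v=.15); movel(p+[0,0,.1],v=.25)
print(get_time())
shot("scene","b_sc")
E
```

```text
[[ 0.529 -0.089  0.238]] [ 0.523 -0.089  0.238]
False [ 0.524 -0.089  0.069] 5.175
0.1 5.525 [-0.097 -0.332  0.555]
0.3 5.875 [-0.142  0.368 -0.278]
0.5 6.225 [-0.488 -0.251 -0.296]
0.7 6.575 [-0.564 -0.621  0.199]
0.9 6.925 [0.265 0.564 0.324]
1.1 7.275 [ 0.063 -1.514 -0.377]
1.3 7.625 [-0.154  0.129 -0.199]
1.5 7.975 [ 0.195  0.286 -0.515]
8.9
```

View pics/b_sc.png

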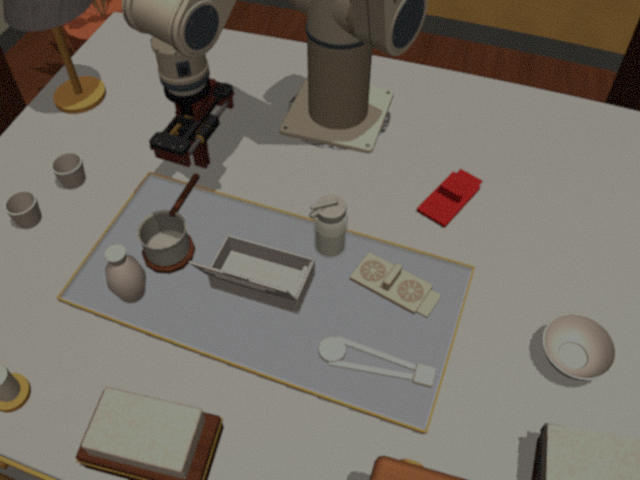

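The handle now points at the robot, running from (172,213) to (194,178). The fingertip check says the scene camera reads x about 5 mm too far, so I'll trust the top view's x. I'll check the angle and refine the tin from this unobstructed picture before picking up the mould.

```bash
sed -i 's/^TIN=.*/TIN=np.array([.497,.003,.005])/' h.py; python3 - <<'E'
from h import *
np.set_printoptions(precision=3,suppress=True)
h=plane("scene",[(172,213),(194,178)],.08);d=h[1]-h[0];print(h,np.arctan2(-d[0],d[1])+.05)
mx=np.array([.28,.96,0]);mx/=np.linalg.norm(mx);q=quat(-ez,mx);q2=quat(-ez,-mx)
c=np.array([.432,.232,.005+GH])
movel(get_tcp_pos()+[0,0,.08],v=.3)
move_pose(c+[0,0,.13],q); command_gripper(.5); print(get_time(),get_tcp_pos(),get_grip_width())
shot("scene","c_sc",(290,60,490,330),2);
E
```

```text
[[ 0.453 -0.191  0.08 ]
 [ 0.358 -0.189  0.08 ]] 1.6027649821629215
11.6333 [0.432 0.232 0.15 ] 0.4998789307308871
```

View pics/c_sc.png

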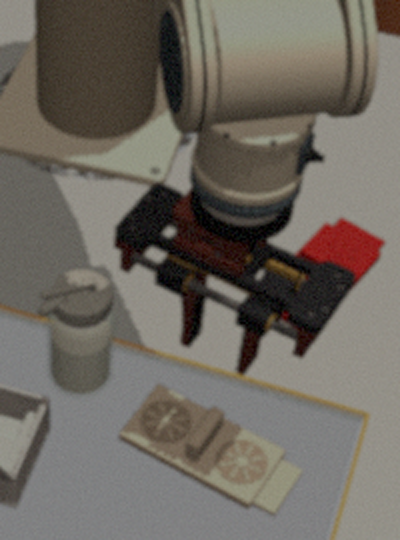

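The gripper is over the fin with its jaws aligned to the mould, and the pan joint measures about 1.6 rad. I'll grip and lift.

```bash
python3 - <<'E'
from h import *
np.set_printoptions(precision=3,suppress=True)
c=np.array([.432,.232,.005+GH])
print(movel(c,v=.12,until_force=6),get_tcp_pos())
command_gripper(0.0); print(get_grip_width()*88,get_time())
movel(c+[0,0,.18],v=.2); print(get_grip_width()*88,get_ft_force(),get_time())
p,q=mould_to_tcp((.055,.12),.35)
move_pose(p,q);print(get_time(),get_tcp_pos()-p, get_ft_force())
shot("scene","d_sc");shot("top","d_top")
E
```

```text
False [0.432 0.232 0.021]
14.007408024571406 13.4917
13.955622108827153 [ 0.097  0.655 -1.889] 14.5417
15.55 [-0.     0.001 -0.   ] [ 0.224 -0.434 -1.543]
```

View pics/d_sc.png

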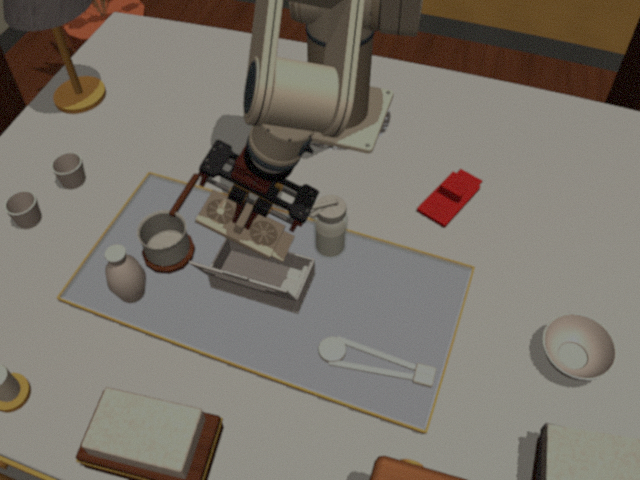

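View pics/d_top.png

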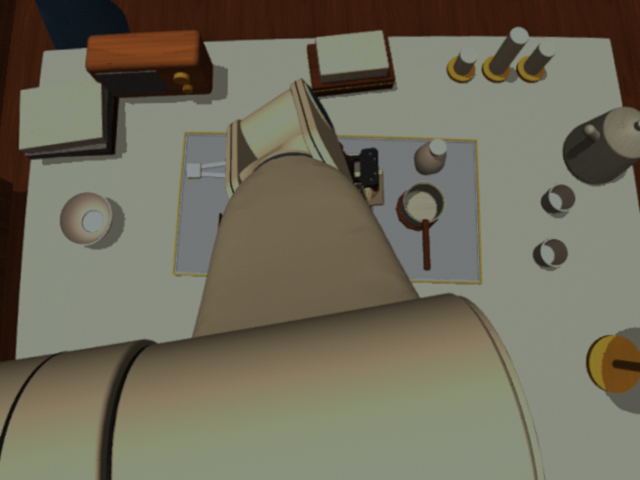

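The mould is held with its tail up over the tin and its tongue to the left. I'll check the held pose against predicted corner pixels.

```bash
cat >> h.py <<'E'
def proj(n,P):
    c=CI[n];W=np.linalg.inv(np.array(c["T"]));D=np.diag([1.,-1,-1])
    X=(np.atleast_2d(P)@W[:3,:3].T+W[:3,3])@D
    return cv2.projectPoints(X.reshape(-1,1,3),np.zeros(3),np.zeros(3),np.array(c["intrinsics"]),np.array(c["dist"]))[0].reshape(-1,2)
def mpts(tip,th,L):
    mx=ty*np.cos(th)-ez*np.sin(th); mz=ez*np.cos(th)+ty*np.sin(th);my=np.cross(mz,mx)
    o=TIN+ty*tip[0]+ez*tip[1]-.080*mx
    return np.array([o+a*mx+b*my+c*mz for a,b,c in L])
E
python3 - <<'E'
from h import *
im=cv2.imread("pics/d_sc.png");b=[0,0]
k=5;x0,y0=170,160;z=cv2.resize(im[y0:y0+115,x0:x0+155],None,fx=k,fy=k,interpolation=cv2.INTER_CUBIC)
uv=proj("scene",mpts((.055,.12),.35,[(-.08,.035,.012),(-.08,-.035,.012),(.058,.035,.012),(.058,-.035,.012),(.08,.028,.006),(.08,-.028,.006)]))
uv=np.vstack([uv,proj("scene",[TIN+tx*a+ty*c+ez*.05 for a in(-.046,.046) for c in(-.087,.087)])])
for i,(u,v) in enumerate(uv): cv2.circle(z,(int((u-x0)*k),int((v-y0)*k)),3,(0,255,0) if i<6 else (0,0,255),-1)
cv2.imwrite("pics/d_z.png",z)
E
```

```text
(no output)
```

View pics/d_z.png

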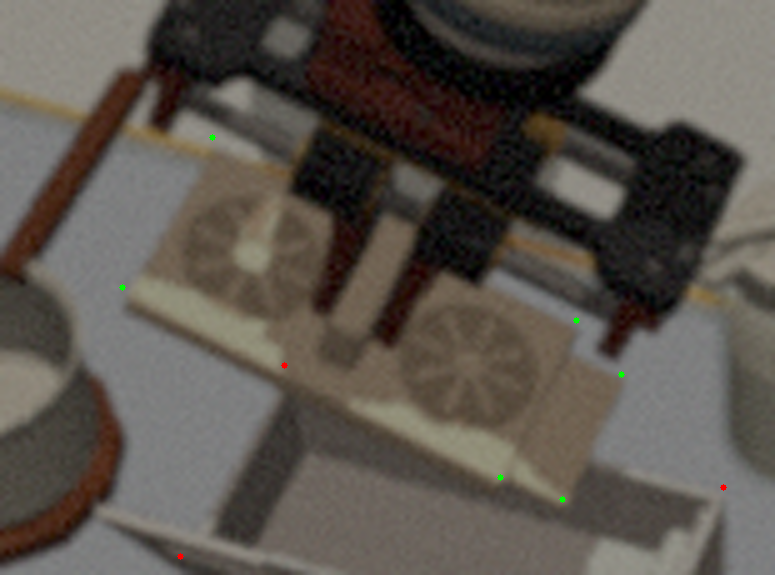

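Both the mould and the tin appear about 2-3 px lower in the picture than predicted, which is the known camera bias, so they line up with each other. I'll insert with force guards.

```bash
python3 - <<'E'
from h import *
np.set_printoptions(precision=3,suppress=True)
p,q=mould_to_tcp((.057,.06),.35); movel(p,q,v=.15)
p,q=mould_to_tcp((.057,.0075),.35)
r=movel(p,q,v=.05,until_force=4); print(r,get_tcp_pos()-p,get_ft_force(),get_time())
shot("scene","e_sc",(170,160,330,310),5)
E
```

```text
False [0. 0. 0.] [-0.114  0.311 -1.54 ] 17.4
```

View pics/e_sc.png

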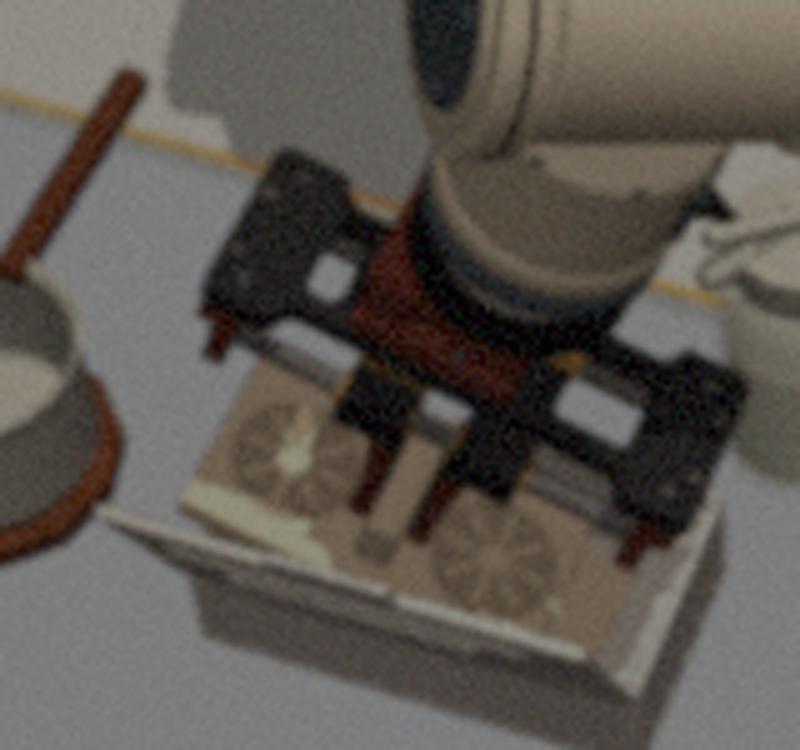

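The mould is down inside the tin with its tail still above the right rim. The lip end is hidden behind the gripper. I'll advance under the lip until contact.

```bash
python3 - <<'E'
from h import *
np.set_printoptions(precision=4,suppress=True)
p0=get_tcp_pos()
p,q=mould_to_tcp((.090,.0075),.35)
r=movel(p,q,v=.04,until_force=4); d=(get_tcp_pos()-p0)@ty; print(r,"tip y",.057+d,get_tcp_pos()-p,get_ft_force(),get_time(),get_grip_width()*88)
E
```

```text
True tip y 0.08112326549343765 [-0.0005 -0.0088  0.0001] [ 0.6374 -3.1683  0.0648] 18.0667 14.037968268871742
```

Contact came at tip y = 81.1 mm against the 81 mm expected for the end wall, so the tin's position is confirmed. I'll back off about 1.5 mm and swing the tail down.

```bash
python3 - <<'E'
from h import *
np.set_printoptions(precision=3,suppress=True)
for th in (.35,.29,.23,.17,.11,.06,.02,0):
    p,q=mould_to_tcp((.0797,.0065 if th>.1 else .0055),th)
    r=movel(p,q,v=.04,until_force=8); print(th,r,get_tcp_pos()-p,get_ft_force(),round(get_time(),2))
    if r: break
shot("scene","f_sc",(170,160,330,310),5)
E
```

```text
0.35 False [-0.  0. -0.] [ 0.204  0.201 -2.097] 18.32
0.29 False [-0.    -0.001 -0.   ] [ 0.124 -0.716 -1.535] 18.6
0.23 False [-0. -0.  0.] [-0.127  0.253 -0.914] 18.88
0.17 False [-0. -0.  0.] [-0.431  0.394 -1.978] 19.17
0.11 False [-0. -0.  0.] [-0.09   0.222 -2.006] 19.45
0.06 False [-0. -0.  0.] [ 0.072  0.046 -1.483] 19.74
0.02 False [-0. -0.  0.] [ 0.155 -0.606 -2.366] 19.99
0 False [-0.  0.  0.] [ 0.657 -0.107 -2.174] 20.24
```

View pics/f_sc.png

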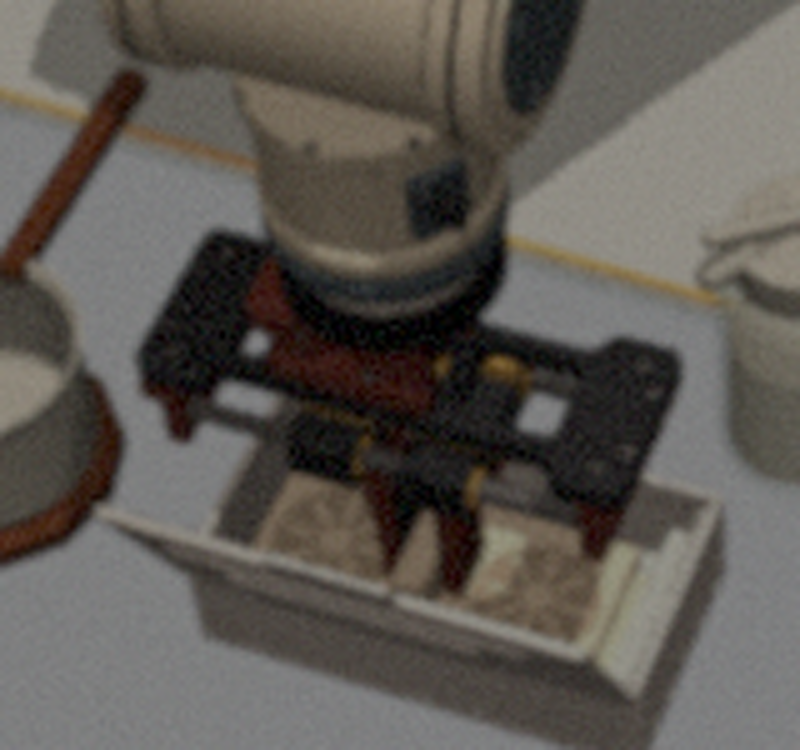

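The mould is inside the tin with its tongue under the lip at the left. I'll lower it to light contact and release.

```bash
python3 - <<'E'
from h import *
np.set_printoptions(precision=4,suppress=True)
p0=get_tcp_pos()
r=movel(p0-[0,0,.004],v=.02,until_force=4);print(r,get_tcp_pos()-p0,get_ft_force())
command_gripper(.4);print(get_ft_force(),get_time())
p=get_tcp_pos();movel(p+[0,0,.2],v=.2);move_pose([.40,.30,.3],quat(-ez,[0,1,0]));print(get_time())
shot("top","g_top",(270,130,470,280),4);shot("scene","g_sc",(170,160,330,310),5)
E
```

```text
True [ 0.0005  0.0001 -0.0018] [ 0.2893 -0.0976  2.7117]
[-0.0674  0.1282 -0.4326] 21.0417
23.4417
```

View pics/g_top.png

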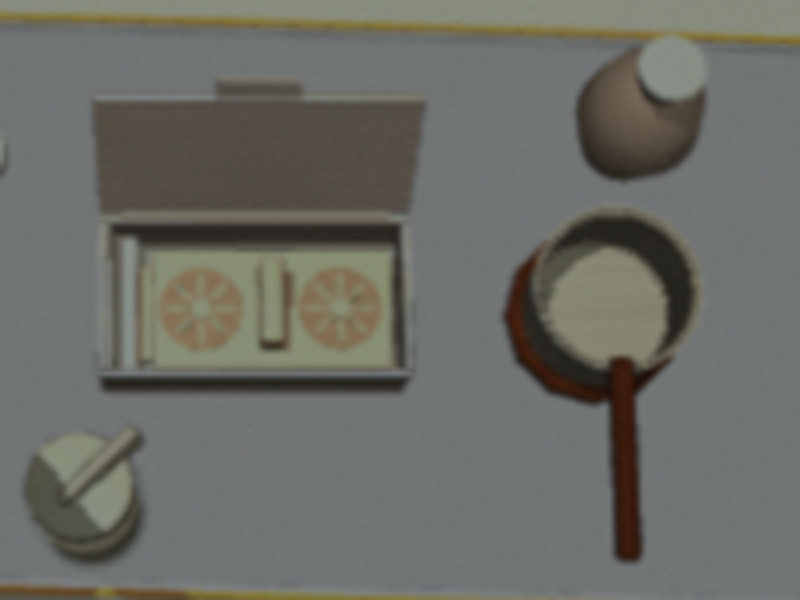

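View pics/g_sc.png

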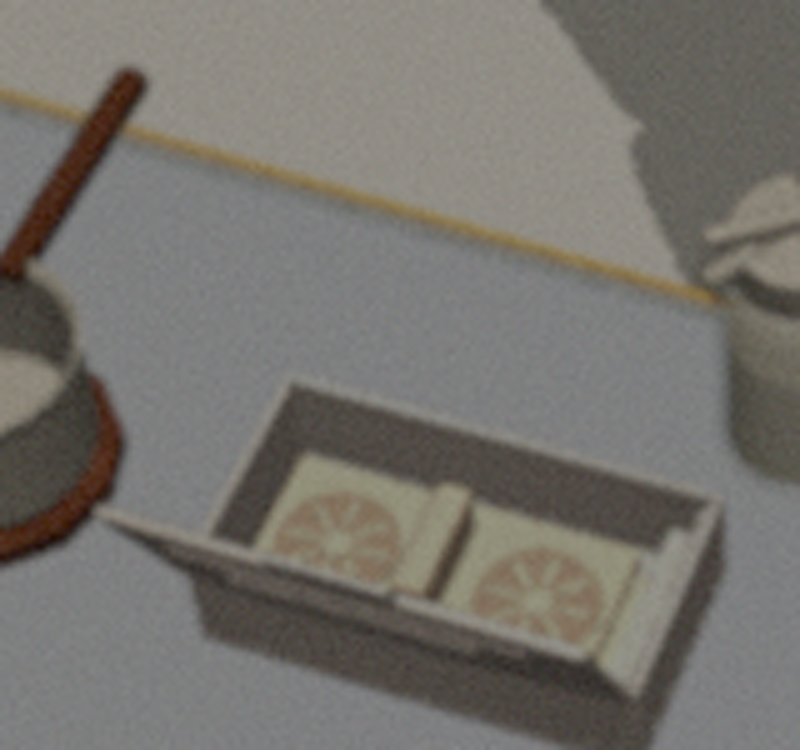

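Both views show the mould flat, with its tongue under the lip and the fin clear; the vase, dispenser and pan handle are where I want them. Now I'll shut the lid.

```bash
python3 - <<'E'
from h import *
np.set_printoptions(precision=3,suppress=True)
H=TIN+.046*tx+.0505*ez; q=quat(-ez,ty)
def P(t,off,r=.08): return H+r*(-np.cos(t)*tx+np.sin(t)*ez)+off*(np.sin(t)*tx+np.cos(t)*ez)
s=P(2.05,.06)
move_pose(s*[1,1,0]+[0,0,.27],q); command_gripper(0.); print(get_time())
s[2]=.12; print(s,movel(s,q,v=.2,until_force=8))
for t in np.arange(1.95,.05,-.15):
    off=.011+.008*min(1,t/1.5)
    r=movel(P(t,off),q,v=.12,until_force=15); print(round(t,2),r,get_ft_force(),round(get_time(),2))
    if r: break
shot("scene","i_sc",(120,100,380,310),3)
E
```

```text
25.6417
[0.633 0.    0.12 ] False
1.95 False [-0.001  0.399  0.665] 27.05
1.8 False [0.068 0.491 0.544] 27.3
1.65 False [ 1.011 -0.073 -0.722] 27.55
1.5 False [0.866 0.755 0.638] 27.8
1.35 False [ 0.537  0.26  -0.537] 28.06
1.2 False [ 0.677  0.032 -0.085] 28.32
1.05 False [0.444 0.037 0.022] 28.57
0.9 False [-0.321 -0.18   0.627] 28.83
0.75 False [ 0.082 -0.021 -0.267] 29.09
0.6 False [ 0.956 -0.413  0.708] 29.35
0.45 False [0.335 1.024 0.841] 29.61
0.3 False [-0.653 -0.316  0.62 ] 29.87
0.15 False [ 0.618 -0.593 -0.553] 30.12
```

View pics/i_sc.png

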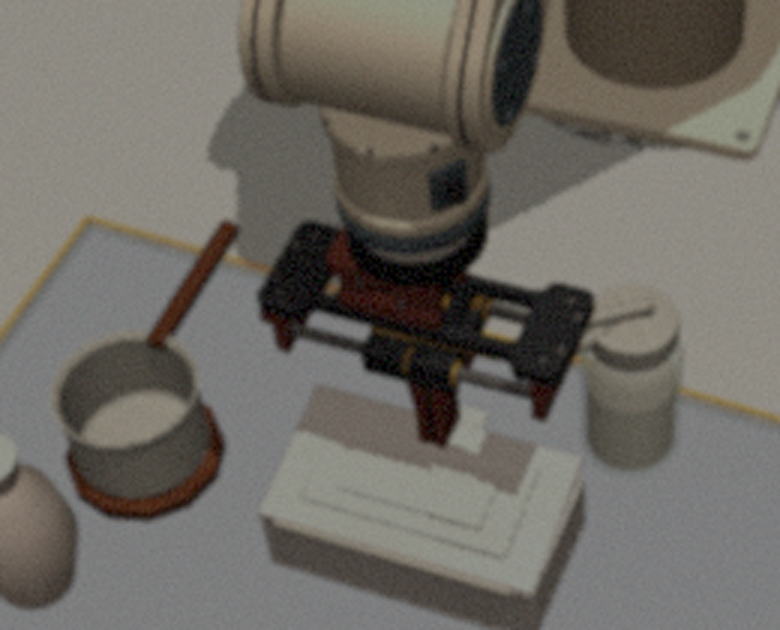

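The lid is nearly shut and the fingertip is on it. I'll press down until there is force.

```bash
python3 - <<'E'
from h import *
np.set_printoptions(precision=4,suppress=True)
p=get_tcp_pos();r=movel(p-[0,0,.03],v=.03,until_force=12);print(r,p,get_tcp_pos(),get_ft_force()); wait(.4)
p=get_tcp_pos();movel(p+[0,0,.2],v=.2);move_pose([.30,.40,.32],quat(-ez,[0,1,0]));print(get_time())
shot("top","j_top",(270,130,470,280),4);shot("scene","j_sc",(120,120,380,310),3);shot("top","j_topf")
E
```

```text
True [0.4659 0.0036 0.0794] [0.4658 0.0036 0.0606] [-2.7971 -0.6459 14.3562]
33.9833
```

View pics/j_top.png

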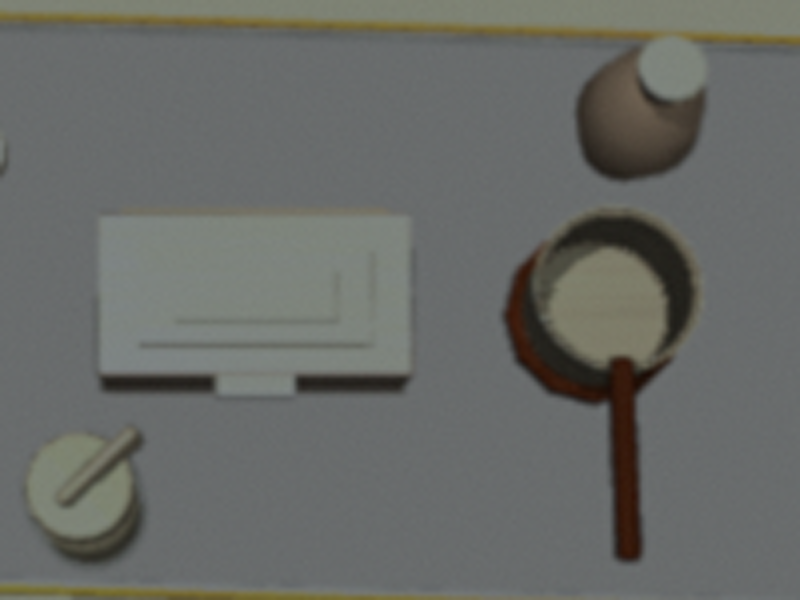

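View pics/j_sc.png

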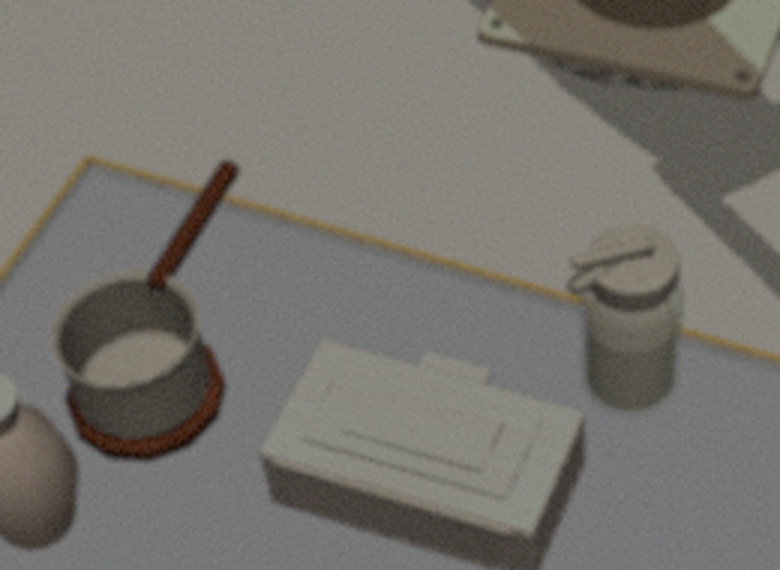

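The lid's edge sits on the rim in both views. The hard stop at z = 0.0606 m matches the shut plate's top at 0.0605 m. The vase, dispenser and handle are in place.

```bash
python3 -c "
from station import *
job_done();print(get_time())"
```

```text
the job is handed in; nothing more can be done
the job is handed in; nothing more can be done
```

The job is done and handed in at about 34 s of the 61 s allowed; no verdict is reported.

**What I did:**
- I swung the pan handle round to the robot; its joint measured about 1.6 rad from the picture.
- I gripped the mould by its fin and slid the tongue under the lip with the mould tilted 0.35 rad. It touched the tin's end wall at tip y = 81.1 mm, where 81 mm was expected.
- I backed off about 1.5 mm, lowered the tail until the mould was flat, set it down lightly and let go.
- I pushed the lid over from behind and pressed it shut.

**Last checks:**
- Before closing, both views showed the mould lying flat with its tongue under the lip.
- The lid came to a hard stop at tip height 60.6 mm under about 14 N. The shut plate's top should be at 60.5 mm.
- The handle points at the robot's side, and the vase and dispenser look unmoved in the last views. The tongs are mostly outside those crops; I saved a full top picture but did not look at it. The arm was never near them.

**Disagreements:**
- Heights measured from the two cameras came out about 5 mm below the stated ones, and the scene camera read x about 5 mm too far. I checked this against the fingertip and used the top camera's x, and relied on contact for the fit.
- The held mould's picture suggested its tilt may have been about 0.02 rad less than commanded. That is well inside what step 2 needed.

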